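# Load a dowel into the cross-drilling jig

### The arm

A 6-joint arm with a two-finger parallel gripper is mounted at the origin on the work surface; the furniture and walls round the work are solid. World frame = base frame: x ahead of the robot, y to its left, z up, the work surface at z = 0. Lengths are in mm, angles in rad, forces in N, time in s.
With the tool pointing down it reaches from about 350 to 875 mm from the base axis. Payload 4.2 kg.
Tool frame: the origin (TCP) lies midway between the tips of the shut fingers; the grasp point (between the pads) lies 19 mm behind it; z points along the fingers, y is the line along which they close (so a half turn about z gives the same grasp; the last joint's range is limited). The gripper opens to 85 mm and grips with 20 to 120 N. Pads are 22 mm wide; open, the fingers measure 114 mm over their backs; the gripper's body (76 mm by 85 mm) begins 54 mm behind the grasp point. The pads swing forward as they close: fully open they stand 13 mm farther back than shut.
Start: joints at [-0.894, 0.385, 0.008, 0, -1.194, -0.259], TCP at [253.607, -571.212, 231.312] pointing down, gripper open.
Joint ranges: [-3.14, 3.14], [-1.21, 2.06], [-1.07, 1.41], [-3.16, 2.05], [-2.99, -0.16], [-3.1, 3.1]. Speed limits (rad/s): [2.79, 2.79, 3.14, 3.14, 3.14, 3.14].

### API

Orientations are given as a unit quaternion [x, y, z, w].
In Python, from bench import arm gives the robot as it stands. The module is installed in compiled form; this text tells all that it offers.
- The arm moves only by the shell command python3 -m handwheel 'ROWS' [OPENING]. ROWS is JSON, a list of rows, each an object of numbers: "x", "y", "z": the shift along the world's x, y, z each as a share of 20 cm, from -1 to 1; "ax", "ay", "az": the turn, a rotation vector about the world's x, y, z each as a share of 90 degrees, from -1 to 1. In form: [{"x": .., "y": .., "z": .., "ax": .., "ay": .., "az": ..}, ...]. A call has exactly 8 rows; each row shifts and turns the commanded pose from where the row before left it; what a row does not reach is not made up. A row lasts 1/10 s, in which the tool goes at most 50 mm and 8.59 degrees, less where a joint would pass 70% of its speed; a pose out of reach is approached as far as the arm can. A call with a number of a shift or a turn outside -1 to 1 is refused whole. A call with a gripper value outside its range is refused whole. OPENING is the opening, from -1 (shut) to 1 (fully open), set as the call begins (- or left out, the last holds). The fingers move at their own pace and stop on an object; the grip force is fixed at half the most. Time passes only in rows, so rows that do not move let the fingers close, or fill a call up. It gives the time, the measured TCP pose, the force, the opening and the grip force at its end, in the units of the state.
- arm.read_state(): the state, without advancing time (a new reading comes with each control period).
- arm.get_image(name): name is "scene" or "top" or "wrist"; returns the picture (384x512x3 uint8, red, green, blue); there is no depth.
- arm.camera_params(name): a dict with "K" (3x3 intrinsics, pixels), "k1" (the pictures are not rectified: a ray, as slopes to the right and down, at radius r is drawn at 1 + k1 r^2 times it, then the intrinsics apply), "position" and "orientation" of the camera in the world. Camera axes: x right, y down, z forward; pixel columns grow to the right and rows downward; lengths in mm; the calibration is good to about 2 mm. A picture is of the moment at which its call begins: read the wrist's pose just before it. camera_params takes no time and is no camera call; for the wrist camera it gives the pose at the moment of the call.
- arm.job_done(): hands the job in; it is judged then, once.
The state is a dict: "clock": time; "joints": joint angles; "joint_vel": joint speeds; "joint_efforts": joint torques, N m; "position": TCP position; "ee_rot": TCP orientation; "contact_force": force on the tool from outside, world axes, zero at the start; "wrist_torque": the same for the moment, N m; "gripper_width": finger opening in mm; "grasp_force": force on a finger pad.
Only numpy, scipy, OpenCV 4.12 (cv2) and the standard library are available. Lean on these libraries where they do the work, as an engineer would, in place of code of your own. Each camera call takes 0.05 s, during which the arm holds its last target. There are 200 camera calls.

### The job

Load the wooden dowel into the drilling jig with the fingertips only, without gripping or lifting anything: push along the top of the dowel so that it rolls across the board, drops into the V-groove and stays there instead of running on past it. Then push it along the groove until its far end butts against the wooden end stop, and last push the black knob to swing the bush plate over the dowel, fully home against its stop pin. Leave the bench dog and the pencil where they are.

Things in the scene. Friction and masses are not known exactly. Their poses are not given: they have to be found in the camera images.
- jig: Fixed drilling jig: plywood board 250 (its x) x 240 (its y) x 24 mm, yaw varies about 15 degrees. Origin under the board's centre on the bench, z up, x roughly away from the robot. A 90-degree V-groove, 30 mm wide, 15 deep, runs along its x at jig y = -45 mm. Left of it (+y) is a flat bed where the dowel starts; right of it 60 mm of flat board, so a dowel pushed too far runs out.
- dowel_center (a point): Centre of the loose smooth beech dowel, 40 mm diameter, 150 long, about 0.135 kg, dark pencil ring. x axis = its axis, to its far end; y, z turn as it rolls. On the bed its centre is 44 and its top 64 mm above the bench; it starts 70-110 mm left (jig +y) of the groove line. Left slowly it stops within a few mm. Fingertips rubbing along its top travel twice as far as its centre.
- home (a point): Point on the jig where the dowel's centre lies once loaded: seated in the groove (centre 37, top 57 mm above the bench), far end against the end stop. Jig x = +25, y = -45 mm; axes as the jig's. The dowel starts 15 to 40 mm nearer the robot than this along jig x, roughly parallel to the groove. It slides along the waxed groove with 0.4 to 1.1 N.
- end_stop (a point): Middle of the near face of the fixed dark wooden end stop that stands across the groove's far end: block 64 mm wide, 22 thick, its top 64 mm above the bench. This point is 100 mm from the board's centre along jig x, on the groove's line, 44 mm above the bench. Axes as the jig's.
- bush_plate (a joint): Swing of the aluminium bush plate, rad: 0 = closed, across the groove (jig +y), edge against the steel stop pin; starts at 1.35 to 1.75 (1.57 points to jig -x, right of the groove). Bar 34 mm wide, 8 thick, underside 60.5 mm above the bench, reaching 96 mm from the pivot. Stiff (about 1 N at the knob), stays where left. Passes 3 mm over a seated dowel, strikes one not in the groove.
- plate_knob (a point): Centre of the upright black finger knob on the plate's free end, 82 mm from the pivot: 15 mm thick, from 68 to 94 mm above the bench, this point at 81 mm. Its y axis points along the plate away from the pivot. To close, push the knob's outer right side in an arc about the pivot, first to jig +y, at the end to jig +x (clockwise from above).
- plate_pivot (a point): Upright pivot axis of the bush plate, at jig x = +45, y = -95 mm, right of the groove; steel post 20 mm thick, its screw head reaches 77 mm above the bench. The 8 mm steel stop pin stands at jig x = +66, y = -77 mm, top 70 mm above the bench. This point is at bench height + 64 mm; axes as the jig's.
- bench_dog: Bystander: loose beech bench dog, 29 mm round, 65 mm tall, standing on its head. Origin at the centre of its foot.
- pencil: Bystander: loose red carpenter's pencil, 195 mm long, 12 mm wide, lying flat. Origin at its middle underneath; it lies along its y axis.
Mind the look-alikes: they are no part of the job. There is more than one size of the part that bears dowel_center; the job needs the larger.

How it is judged:
By the outcome, as a careful person would: the job done as asked, in the order asked, and still so for the second after the job is handed in, with the robot touching nothing.
It also fails if it takes over 72 s, if anything falls off the work surface, if the arm or the gripper's body presses on something with over 40 N, if the wrist force passes 120 N, or if a joint passes its speed limit or range.

## Working session

There is one attempt and no reset: what is moved stays moved. The work goes in short steps, Python scripts to look and compute and a shell command to move; the robot and the scene stay as the last step left them, time stands still between calls to the robot, and variables do not carry over. Pictures are saved under pics/ and viewed, at most 10 in all, crops included, and the job is handed in when it is done.

```bash
mkdir -p pics
python3 - <<'E'
from bench import arm
import cv2,numpy as np
print(arm.read_state())
for n in("scene","top"):
    im=arm.get_image(n); cv2.imwrite(f"pics/{n}0.png",cv2.resize(im[...,::-1],(800,600),interpolation=cv2.INTER_CUBIC))
    cv2.imwrite(f"pics/{n}0raw.png",im[...,::-1])
    print(arm.camera_params(n))
E
```

```text
{'clock': 0.0, 'joints': array([-8.94409328e-01,  3.85553278e-01,  6.64540881e-03, -5.12082562e-04,
       -1.19398782e+00, -2.58586412e-01]), 'joint_vel': array([-0.00030951,  0.00022089, -0.00108292,  0.00141323,  0.00121172,
       -0.00063779]), 'joint_efforts': array([ 7.13117097e-04, -3.92291486e+01,  1.88398790e+01,  4.18618307e+00,
       -4.76489236e-03,  1.13884940e-05]), 'position': array([ 253.37674816, -570.70780166,  230.22927661]), 'ee_rot': array([-2.07291698e-01,  9.78278587e-01,  1.04429965e-03, -2.60588270e-04]), 'contact_force': array([-0.47840386,  0.38227025,  0.53802302]), 'wrist_torque': array([-0.02802359, -0.0368704 , -0.02024261]), 'grasp_force': 0.0, 'gripper_width': 85.60549213327975}
{'K': array([[378.37811402,   0.        , 257.26030431],
       [  0.        , 378.37811402, 195.74195675],
       [  0.        ,   0.        ,   1.        ]]), 'k1': -0.10711929982391907, 'position': array([  72.50486052, -760.98756926,  560.23867118]), 'orientation': array([ 0.83117621, -0.29846287,  0.1651767 , -0.43907025])}
{'K': array([[373.96188758,   0.        , 258.25646399],
       [  0.        , 373.96188758, 191.75852792],
       [  0.        ,   0.        ,   1.        ]]), 'k1': -0.05956669246190896, 'position': array([ 411.04707811, -222.12821282,  912.0782264 ]), 'orientation': array([-0.69532184,  0.71484467, -0.05431118,  0.05074369])}
```

View pics/top0.png

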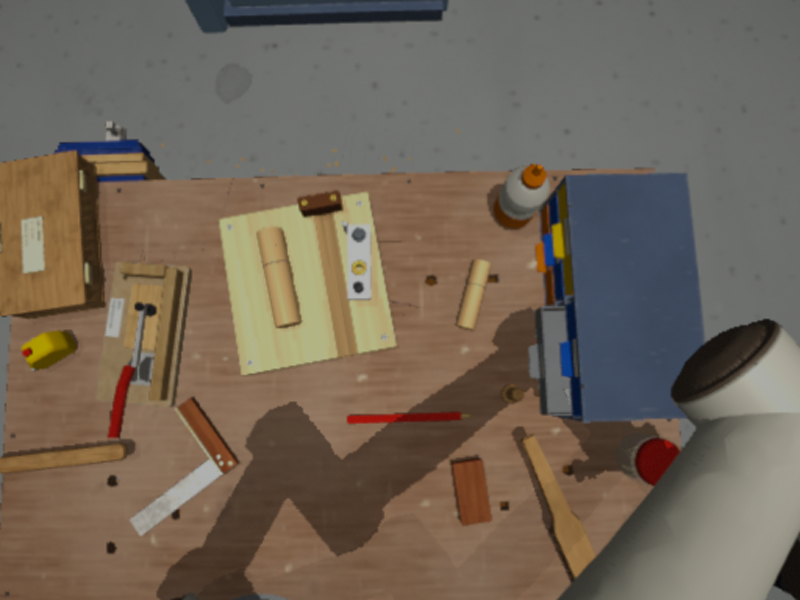

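View pics/scene0.png

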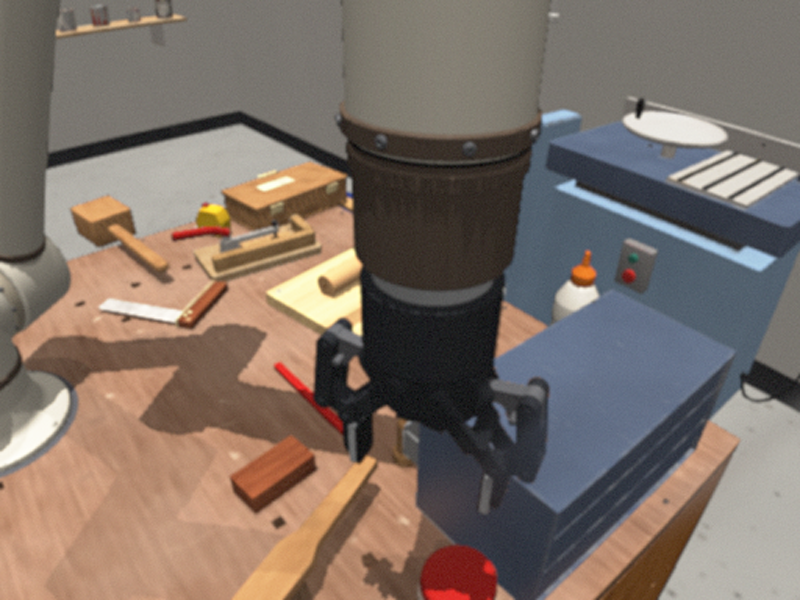

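Top view (800x600): the jig board has corners (220,218), (367,193), (395,346) and (243,375).

There are two dowel candidates. The one at (278,277) on the bed is thick, with a pencil ring, and about 97 px long. The one at (474,293) on the bare bench is thinner and shorter, so it is the look-alike. The bed dowel fits the description. I'll check it in a crop.

The plate pivot is at (358,235) and the knob at (359,284). The pencil is at (405,417) and the bench dog at (512,393).

Run:
```python
import cv2
im=cv2.imread("pics/top0raw.png")[115:255,130:330]
cv2.imwrite("pics/crop1.png",cv2.resize(im,None,fx=4,fy=4,interpolation=cv2.INTER_CUBIC))
```

```text
(no output)
```

View pics/crop1.png

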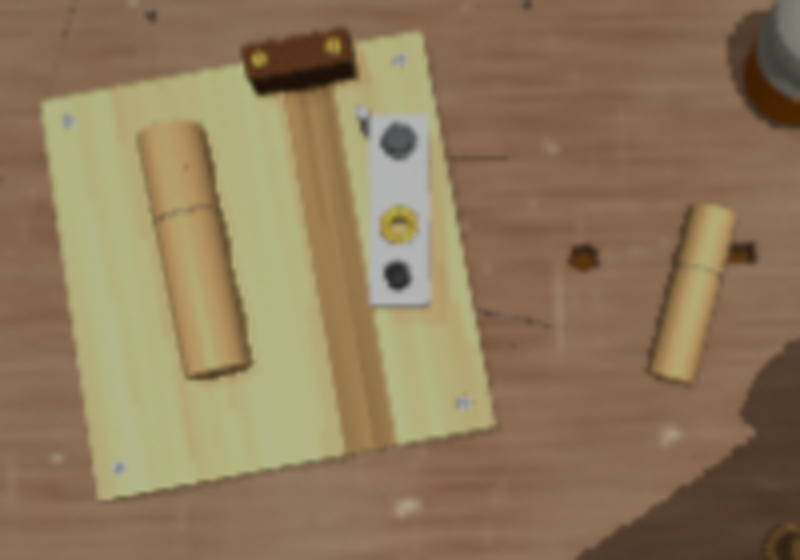

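The crop confirms it: the larger ringed dowel on the bed runs from (170,128) to (219,372), and the smaller decoy is off the board at (692,293). Board corners are (41,100), (421,32), (495,428) and (98,499). The pivot is at (398,139) and the knob top at (398,275).

```bash
cat > h.py <<'E'
import numpy as np, cv2
from bench import arm
from scipy.spatial.transform import Rotation as R
def ray2(name,uv,z,P=None):
    P=P or arm.camera_params(name); D=np.array([P['k1'],0,0,0,0])
    n=cv2.undistortPoints(np.float64(uv).reshape(-1,1,2),P['K'],D)[:,0]
    d=R.from_quat(P['orientation']).apply(np.c_[n,np.ones(len(n))])
    p=np.array(P['position']); return p+d*((np.broadcast_to(z,len(n))-p[2])/d[:,2])[:,None]
def crop(a): return np.array([130,115])+(np.float64(a)+.5)/4-.5
def pose(w,l):  # 2d rigid w = R l + t
    cw,cl=w.mean(0),l.mean(0);a=(w-cw)@[1,1j];b=(l-cl)@[1,1j]
    th=np.angle((a*b.conj()).sum());c,s=np.cos(th),np.sin(th);M=np.array([[c,-s],[s,c]])
    return th,M,cw-M@cl
E
python3 - <<'E'
from h import *
np.set_printoptions(precision=1,suppress=True)
w=ray2("top",crop([(41,100),(421,32),(495,428),(98,499)]),24)[:,:2]
l=np.array([(125,120),(125,-120),(-125,-120),(-125,120.)])
th,M,t=pose(w,l);print("yaw",th,"t",t,"res",w-(l@M.T+t))
np.savez("jig.npz",th=th,M=M,t=t)
J=lambda p:(p[:,:2]-t)@M
d=ray2("top",crop([(170,128),(219,372)]),[46,44]);print("dowel ends jig",J(d),"world",d)
print("pivot",J(ray2("top",crop([(398,139)]),77)),"knob",J(ray2("top",crop([(398,274)]),94)))
W=lambda *p:np.array(p)@M.T+t
for n,p in dict(home=(25,-45),pivot=(45,-95),stop=(100,-45)).items():print(n,W(*p))
print("dog, pencil",ray2("top",np.array([(512,393),(348,419),(468,415)])*.64,[65,5,5]))
E
```

```text
yaw 0.15521555449924662 t [577.5 -77.3] res [[-0.4 -0.6]
 [-1.   1.1]
 [ 0.1  0.3]
 [ 1.3 -0.8]]
dowel ends jig [[ 85.1  39.3]
 [-64.9  33. ]] world [[655.6 -25.3  46. ]
 [508.3 -54.7  44. ]]
pivot [[ 44.8 -94.7]] knob [[-36. -82.]]
home [ 609.2 -117.9]
pivot [ 636.7 -164.2]
stop [ 683.3 -106.3]
dog, pencil [[ 397.9 -380.3   65. ]
 [ 364.9 -138.7    5. ]
 [ 365.8 -322.2    5. ]]
```

```bash
python3 -m handwheel '[{"x":0.03,"y":0.17,"z":0.02,"az":0.0926},{"x":0.03,"y":0.17,"z":0.02,"az":0.0926},{"x":0.03,"y":0.17,"z":0.02,"az":0.0926},{"x":0.03,"y":0.17,"z":0.02,"az":0.0926},{"x":0.03,"y":0.17,"z":0.02,"az":0.0926},{"x":0.03,"y":0.17,"z":0.02,"az":0.0926},{"x":0.03,"y":0.17,"z":0.02,"az":0.0926},{"x":0.03,"y":0.17,"z":0.02,"az":0.0926}]' 0
cat >> h.py <<'E'
z_=np.load("jig.npz");M,t,th=z_['M'],z_['t'],float(z_['th'])
def st(goal=None,yaw=None):
    s=arm.read_state();p=s['position'];r=R.from_quat(s['ee_rot']);m=r.as_matrix()
    print("clk %.2f"%s['clock'],"pos",p.round(1),"jig",((p[:2]-t)@M).round(1),"y-axis deg rel jig %.1f"%(np.degrees(np.arctan2(m[1,1],m[0,1])-th)),"zaxis",m[:,2].round(3),"F",s['contact_force'].round(1),"w %.0f"%s['gripper_width'])
    if goal is not None:
        g=np.r_[M@np.array(goal[:2])+t,goal[2]]; print(" shift units",((g-p)/200).round(3))
    return s
E
python3 -c "
from h import *
st((10,48,110))"
```

```text
clk 0.10 pos [ 253.4 -570.8  230.3] jig [-396.5 -437.4] y-axis deg rel jig 105.0 zaxis [-0.001  0.002 -1.   ] F [ 0.2  0.4 -0.5] w 86
 shift units [ 1.633  2.712 -0.602]invalid input at $[0]: expected keys x, y, z, ax, ay, az
```

```bash
python3 -m handwheel '[{"x":0.03,"y":0.17,"z":0.02,"ax":0,"ay":0,"az":0.0926},{"x":0.03,"y":0.17,"z":0.02,"ax":0,"ay":0,"az":0.0926},{"x":0.03,"y":0.17,"z":0.02,"ax":0,"ay":0,"az":0.0926},{"x":0.03,"y":0.17,"z":0.02,"ax":0,"ay":0,"az":0.0926},{"x":0.03,"y":0.17,"z":0.02,"ax":0,"ay":0,"az":0.0926},{"x":0.03,"y":0.17,"z":0.02,"ax":0,"ay":0,"az":0.0926},{"x":0.03,"y":0.17,"z":0.02,"ax":0,"ay":0,"az":0.0926},{"x":0.03,"y":0.17,"z":0.02,"ax":0,"ay":0,"az":0.0926}]' 0
python3 -c "
from h import *
st((10,48,110))"
```

```text
clock: 0.9
position: [301.3, -297.8, 263.1]
ee_rot: [0.713, -0.701, -0.0, 0.0]
contact_force: [1.3, -1.2, -0.1]
gripper_width: 42.8
grasp_force: 0.0
clk 0.90 pos [ 301.3 -297.8  263.1] jig [-307.  -175.1] y-axis deg rel jig -188.0 zaxis [-0.001  0.    -1.   ] F [ 1.3 -1.2 -0.1] w 43
 shift units [ 1.393  1.347 -0.766]
```

```bash
python3 -m handwheel '[{"x":0.174,"y":0.168,"z":-0.05,"ax":0,"ay":0,"az":0.0125},{"x":0.174,"y":0.168,"z":-0.05,"ax":0,"ay":0,"az":0.0125},{"x":0.174,"y":0.168,"z":-0.05,"ax":0,"ay":0,"az":0.0125},{"x":0.174,"y":0.168,"z":-0.05,"ax":0,"ay":0,"az":0.0125},{"x":0.174,"y":0.168,"z":-0.05,"ax":0,"ay":0,"az":0.0125},{"x":0.174,"y":0.168,"z":-0.05,"ax":0,"ay":0,"az":0.0125},{"x":0.174,"y":0.168,"z":-0.05,"ax":0,"ay":0,"az":0.0125},{"x":0.174,"y":0.168,"z":-0.05,"ax":0,"ay":0,"az":0.0125}]' 0
python3 - <<'E'
from h import *
st((10,45,80))
P=arm.camera_params("wrist");im=arm.get_image("wrist");cv2.imwrite("pics/w1.png",im[...,::-1]);print(P)
E
```

```text
clock: 1.7
position: [580.9, -28.7, 182.5]
ee_rot: [0.764, -0.645, -0.0, 0.0]
contact_force: [0.3, 0.0, 1.6]
gripper_width: 42.9
grasp_force: 0.0
clk 1.70 pos [580.9 -28.7 182.5] jig [10.8 47.5] y-axis deg rel jig -179.2 zaxis [-0.001 -0.    -1.   ] F [0.3 0.  1.6] w 43
 shift units [-0.002 -0.013 -0.512]
{'K': array([[334.50411935,   0.        , 257.99427288],
       [  0.        , 334.50411935, 190.04218741],
       [  0.        ,   0.        ,   1.        ]]), 'k1': -0.04572953741799591, 'position': array([ 593.84086716, -102.78986643,  324.6564412 ]), 'orientation': array([-0.08336098,  0.98497384,  0.15064157, -0.01358644])}
```

View pics/w1.png

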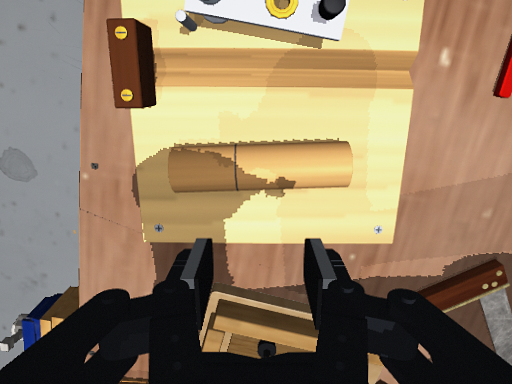

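The wrist view shows the dowel from its far end at about (169,168) to its near end at (351,163). The groove edges are rows 48–87 by the stop, and the board's left edge corner is at (145,242). The knob is at (331,8).

```bash
cat >> h.py <<'E'
def wj(uv,z,P): return (ray2("wrist",uv,z,P)[:,:2]-t)@M
E
python3 - <<'E'
from h import *
np.set_printoptions(precision=1,suppress=True)
P=arm.camera_params("wrist")
print("dowel",wj([(170,168),(350,163)],44,P))
print("corners(125,120),(-125,120)",wj([(145,242),(393,243)],24,P))
print("groove far(y -30,-60), near",wj([(157,87),(155,48),(414,88),(411,49)],24,P))
print("knob",wj([(331,8)],94,P))
E
```

```text
dowel [[ 91.5  44.3]
 [-62.2  37. ]]
corners(125,120),(-125,120) [[ 126.3  124.7]
 [-119.2  121.5]]
groove far(y -30,-60), near [[ 104.1  -22.2]
 [ 103.8  -53.6]
 [-117.4  -25.9]
 [-110.3  -57.4]]
knob [[-26.9 -71.9]]
```

```bash
python3 -m handwheel '[{"x":0,"y":-0.006,"z":-0.13,"ax":0,"ay":0,"az":0},{"x":0,"y":-0.006,"z":-0.13,"ax":0,"ay":0,"az":0},{"x":0,"y":0,"z":-0.13,"ax":0,"ay":0,"az":0},{"x":0,"y":0,"z":-0.13,"ax":0,"ay":0,"az":0},{"x":0,"y":0,"z":-0.03,"ax":0,"ay":0,"az":0},{"x":0,"y":0,"z":-0.02,"ax":0,"ay":0,"az":0},{"x":0,"y":0,"z":0,"ax":0,"ay":0,"az":0},{"x":0,"y":0,"z":0,"ax":0,"ay":0,"az":0}]' 0
python3 -c "
from h import *
st((10,45,64))"
```

```text
clock: 2.55
position: [580.9, -32.7, 70.6]
ee_rot: [0.764, -0.645, 0.001, -0.001]
contact_force: [0.1, 0.0, 0.5]
gripper_width: 42.6
grasp_force: 0.0
clk 2.55 pos [580.9 -32.7  70.6] jig [10.2 43.5] y-axis deg rel jig -179.3 zaxis [ 0.002  0.    -1.   ] F [0.1 0.  0.5] w 43
 shift units [-0.002  0.007 -0.033]
```

```bash
python3 -m handwheel '[{"x":0,"y":0,"z":-0.01,"ax":0,"ay":0,"az":0},{"x":0,"y":0,"z":-0.01,"ax":0,"ay":0,"az":0},{"x":0,"y":0,"z":-0.01,"ax":0,"ay":0,"az":0},{"x":0,"y":0,"z":-0.0075,"ax":0,"ay":0,"az":0},{"x":0,"y":0,"z":0,"ax":0,"ay":0,"az":0},{"x":0,"y":0,"z":0,"ax":0,"ay":0,"az":0},{"x":0,"y":0,"z":0,"ax":0,"ay":0,"az":0},{"x":0,"y":0,"z":0,"ax":0,"ay":0,"az":0}]' 0
python3 -c "
from h import *
st((10,45,64))"
```

```text
clock: 3.35
position: [580.0, -32.9, 62.1]
ee_rot: [0.764, -0.645, 0.0, 0.0]
contact_force: [-1.9, -0.8, 4.7]
gripper_width: 42.6
grasp_force: 2.2
clk 3.35 pos [580.  -32.9  62.1] jig [ 9.3 43.5] y-axis deg rel jig -179.3 zaxis [ 0. -0. -1.] F [-1.9 -0.8  4.7] w 43
 shift units [0.002 0.008 0.009]
```

```bash
python3 -m handwheel '[{"x":0.001,"y":-0.01,"z":-0.0025,"ax":0,"ay":0,"az":0},{"x":0.0035,"y":-0.0225,"z":0,"ax":0,"ay":0,"az":0},{"x":0.0035,"y":-0.0225,"z":0,"ax":0,"ay":0,"az":0},{"x":0.0035,"y":-0.0225,"z":0,"ax":0,"ay":0,"az":0},{"x":0.0035,"y":-0.0225,"z":0,"ax":0,"ay":0,"az":0},{"x":0.0035,"y":-0.0225,"z":0,"ax":0,"ay":0,"az":0},{"x":0.0035,"y":-0.0225,"z":0,"ax":0,"ay":0,"az":0},{"x":0,"y":0,"z":0,"ax":0,"ay":0,"az":0}]' 0
python3 - <<'E'
from h import *
st()
P=arm.camera_params("wrist");im=arm.get_image("wrist");cv2.imwrite("pics/w2.png",im[...,::-1])
import json;json.dump({k:np.array(v).tolist() for k,v in P.items()},open("w2.json","w"))
E
```

```text
clock: 4.15
position: [585.9, -62.1, 62.0]
ee_rot: [0.764, -0.645, 0.001, -0.001]
contact_force: [1.6, -0.3, 5.7]
gripper_width: 42.6
grasp_force: 2.7
clk 4.15 pos [585.9 -62.1  62. ] jig [10.6 13.7] y-axis deg rel jig -179.3 zaxis [ 0.003  0.    -1.   ] F [ 1.6 -0.3  5.7] w 43
```

View pics/w2.png

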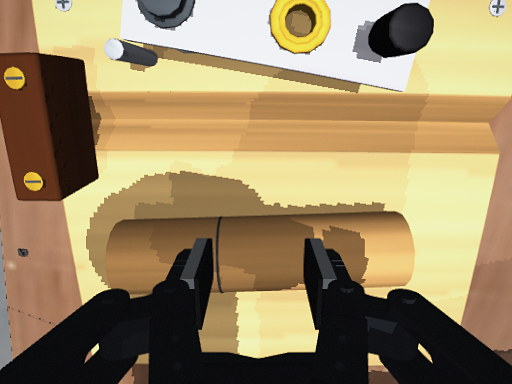

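The dowel's upper silhouette edge runs from (122,220) to (400,212). Its lower edge is about row 293 in the middle, and its ends are near columns 107 and 413. The groove's near edge runs from (97,150) to (492,152).

Run:
```python
from h import *
import json
np.set_printoptions(precision=1,suppress=True)
P={k:np.array(v) for k,v in json.load(open("w2.json")).items()}
# tangent edges -> centre by camera geometry in the jig y-z plane
c=P['position'];cy=((c[:2]-t)@M)
print("cam jig",cy,c[2])
def edge(u):  # y-z tangent line angle
    p=wj([u],0,P)[0]; return p
for up,lo in [((140,219),None),((260,215),(260,292)),((390,212),(390,290))]:
    p=wj([up],0,P)[0]; # ray from cam(y,z) to (p_y,0); centre at z=44 left of it, distance 20
    d=np.array([p[1]-cy[1],-c[2]]);L=np.hypot(*d)
    yc=p[1]-d[0]*44/c[2]*-1*-1 if 0 else cy[1]+d[0]*(c[2]-44)/c[2]+20*L/c[2]
    out=[yc]
    if lo:
        q=wj([lo],0,P)[0];d=np.array([q[1]-cy[1],-c[2]]);L=np.hypot(*d);out.append(cy[1]+d[0]*(c[2]-44)/c[2]-20*L/c[2])
    print(up,"yc",np.array(out), "x",wj([up],44,P)[0][0])
print("groove edge y=-30:",wj([(110,151),(260,151),(480,152)],24,P))
print("ends x",wj([(107,255),(413,248)],44,P))
```

```text
cam jig [ 11.3 -61.4] 204.2310589751062
(140, 219) yc [27.] x 72.14034858120645
(260, 215) yc [23.7 24. ] x 9.834309779548766
(390, 212) yc [21.1 22.3] x -57.197235491289284
groove edge y=-30: [[  92.7  -26.4]
 [  10.2  -27.3]
 [-112.1  -28.8]]
ends x [[ 92.3  26.7]
 [-72.5  20.2]]
```

```bash
python3 -m handwheel '[{"x":0,"y":0,"z":0.03,"ax":0,"ay":0,"az":0},{"x":0,"y":0,"z":0,"ax":0,"ay":0,"az":0},{"x":-0.006,"y":0.038,"z":0,"ax":0,"ay":0,"az":0},{"x":-0.006,"y":0.038,"z":0,"ax":0,"ay":0,"az":0},{"x":0,"y":0,"z":-0.02,"ax":0,"ay":0,"az":0},{"x":0,"y":0,"z":-0.01,"ax":0,"ay":0,"az":0},{"x":0,"y":0,"z":0,"ax":0,"ay":0,"az":0},{"x":0,"y":0,"z":0,"ax":0,"ay":0,"az":0}]' 0
python3 -c "
from h import *
st()"
python3 -m handwheel '[{"x":0.002,"y":-0.015,"z":0,"ax":0,"ay":0,"az":0},{"x":0.0036,"y":-0.0235,"z":0,"ax":0,"ay":0,"az":0},{"x":0.0036,"y":-0.0235,"z":0,"ax":0,"ay":0,"az":0},{"x":0.0036,"y":-0.0235,"z":0,"ax":0,"ay":0,"az":0},{"x":0.0036,"y":-0.0235,"z":0,"ax":0,"ay":0,"az":0},{"x":0.0036,"y":-0.0235,"z":0,"ax":0,"ay":0,"az":0},{"x":0.0036,"y":-0.0235,"z":0,"ax":0,"ay":0,"az":0},{"x":0,"y":0,"z":0,"ax":0,"ay":0,"az":0}]' 0
python3 - <<'E'
from h import *
st()
P=arm.camera_params("wrist");im=arm.get_image("wrist");cv2.imwrite("pics/w3.png",im[...,::-1])
import json;json.dump({k:np.array(v).tolist() for k,v in P.items()},open("w3.json","w"))
E
```

```text
clock: 5.0
position: [582.0, -46.7, 62.1]
ee_rot: [0.764, -0.645, 0.0, 0.0]
contact_force: [-1.6, -1.0, 5.9]
gripper_width: 42.7
grasp_force: 2.9
clk 5.00 pos [582.  -46.7  62.1] jig [ 9.1 29.5] y-axis deg rel jig -179.2 zaxis [ 0.    -0.001 -1.   ] F [-1.6 -1.   5.9] w 43
clock: 5.8
position: [588.2, -78.3, 62.0]
ee_rot: [0.764, -0.645, 0.001, -0.001]
contact_force: [2.9, 0.9, 6.8]
gripper_width: 42.6
grasp_force: 2.8
clk 5.80 pos [588.2 -78.3  62. ] jig [10.4 -2.6] y-axis deg rel jig -179.3 zaxis [ 0.003 -0.    -1.   ] F [2.9 0.9 6.8] w 43
```

View pics/w3.png

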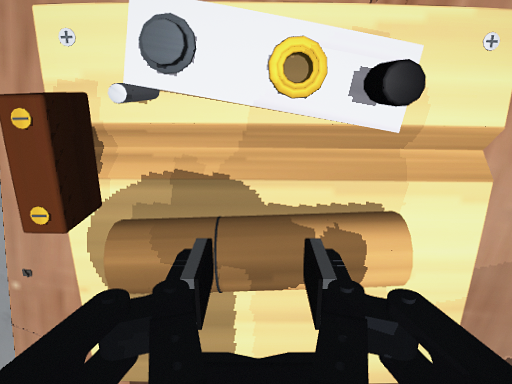

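The dowel sits in the same place relative to the fingers as before (upper edge from (122,220) to (400,212)). It rolled without slipping, so its centre is at about jig y = 5. I'll make two more identical strokes.

```bash
python3 -m handwheel '[{"x":0,"y":0,"z":0.03,"ax":0,"ay":0,"az":0},{"x":0,"y":0,"z":0,"ax":0,"ay":0,"az":0},{"x":-0.006,"y":0.038,"z":0,"ax":0,"ay":0,"az":0},{"x":-0.006,"y":0.038,"z":0,"ax":0,"ay":0,"az":0},{"x":0,"y":0,"z":-0.02,"ax":0,"ay":0,"az":0},{"x":0,"y":0,"z":-0.01,"ax":0,"ay":0,"az":0},{"x":0,"y":0,"z":0,"ax":0,"ay":0,"az":0},{"x":0,"y":0,"z":0,"ax":0,"ay":0,"az":0}]' 0
python3 -m handwheel '[{"x":0.002,"y":-0.015,"z":0,"ax":0,"ay":0,"az":0},{"x":0.0036,"y":-0.0235,"z":0,"ax":0,"ay":0,"az":0},{"x":0.0036,"y":-0.0235,"z":0,"ax":0,"ay":0,"az":0},{"x":0.0036,"y":-0.0235,"z":0,"ax":0,"ay":0,"az":0},{"x":0.0036,"y":-0.0235,"z":0,"ax":0,"ay":0,"az":0},{"x":0.0036,"y":-0.0235,"z":0,"ax":0,"ay":0,"az":0},{"x":0.0036,"y":-0.0235,"z":0,"ax":0,"ay":0,"az":0},{"x":0,"y":0,"z":0,"ax":0,"ay":0,"az":0}]' 0
python3 -m handwheel '[{"x":0,"y":0,"z":0.03,"ax":0,"ay":0,"az":0},{"x":0,"y":0,"z":0,"ax":0,"ay":0,"az":0},{"x":-0.006,"y":0.038,"z":0,"ax":0,"ay":0,"az":0},{"x":-0.006,"y":0.038,"z":0,"ax":0,"ay":0,"az":0},{"x":0,"y":0,"z":-0.02,"ax":0,"ay":0,"az":0},{"x":0,"y":0,"z":-0.01,"ax":0,"ay":0,"az":0},{"x":0,"y":0,"z":0,"ax":0,"ay":0,"az":0},{"x":0,"y":0,"z":0,"ax":0,"ay":0,"az":0}]' 0
python3 -c "
from h import *
st()"
```

```text
clock: 6.65
position: [584.3, -62.7, 62.1]
ee_rot: [0.764, -0.645, 0.0, 0.0]
contact_force: [-2.0, 1.1, 5.5]
gripper_width: 42.6
grasp_force: 2.9
clock: 7.45
position: [590.6, -94.3, 62.1]
ee_rot: [0.764, -0.645, 0.001, -0.001]
contact_force: [1.3, 0.2, 6.2]
gripper_width: 42.9
grasp_force: 2.7
clock: 8.25
position: [586.7, -78.7, 62.1]
ee_rot: [0.764, -0.645, 0.0, 0.0]
contact_force: [-2.0, -0.3, 5.6]
gripper_width: 42.5
grasp_force: 2.8
clk 8.25 pos [586.7 -78.7  62.1] jig [ 8.8 -2.8] y-axis deg rel jig -179.2 zaxis [ 0.    -0.001 -1.   ] F [-2.  -0.3  5.6] w 42
```

```bash
python3 -m handwheel '[{"x":0.002,"y":-0.015,"z":0,"ax":0,"ay":0,"az":0},{"x":0.0036,"y":-0.0235,"z":0,"ax":0,"ay":0,"az":0},{"x":0.0036,"y":-0.0235,"z":0,"ax":0,"ay":0,"az":0},{"x":0.0036,"y":-0.0235,"z":0,"ax":0,"ay":0,"az":0},{"x":0.0036,"y":-0.0235,"z":0,"ax":0,"ay":0,"az":0},{"x":0.0036,"y":-0.0235,"z":0,"ax":0,"ay":0,"az":0},{"x":0.0028,"y":-0.018,"z":0,"ax":0,"ay":0,"az":0},{"x":0.0012,"y":-0.008,"z":0,"ax":0,"ay":0,"az":0}]' 0
python3 -m handwheel '[{"x":0,"y":0,"z":0.03,"ax":0,"ay":0,"az":0},{"x":0,"y":0,"z":0,"ax":0,"ay":0,"az":0},{"x":-0.006,"y":0.038,"z":0,"ax":0,"ay":0,"az":0},{"x":-0.006,"y":0.038,"z":0,"ax":0,"ay":0,"az":0},{"x":0,"y":0,"z":-0.02,"ax":0,"ay":0,"az":0},{"x":0,"y":0,"z":-0.01,"ax":0,"ay":0,"az":0},{"x":0,"y":0,"z":0,"ax":0,"ay":0,"az":0},{"x":0,"y":0,"z":0,"ax":0,"ay":0,"az":0}]' 0
python3 -c "
from h import *
st()"
```

```text
clock: 9.05
position: [593.0, -110.6, 62.1]
ee_rot: [0.764, -0.645, 0.001, -0.001]
contact_force: [2.6, 1.2, 5.0]
gripper_width: 42.6
grasp_force: 2.5
clock: 9.85
position: [589.1, -95.2, 62.1]
ee_rot: [0.764, -0.645, 0.0, 0.0]
contact_force: [-1.5, 0.2, 5.2]
gripper_width: 42.4
grasp_force: 2.7
clk 9.85 pos [589.1 -95.2  62.1] jig [  8.6 -19.5] y-axis deg rel jig -179.2 zaxis [-0.    -0.001 -1.   ] F [-1.5  0.2  5.2] w 42
```

Still on the bed, with contact at about 5 N and the dowel near y ≈ -27. Next is a slow final stroke.

```bash
python3 -m handwheel '[{"x":0.0016,"y":-0.011,"z":0,"ax":0,"ay":0,"az":0},{"x":0.002,"y":-0.013,"z":0,"ax":0,"ay":0,"az":0},{"x":0.002,"y":-0.013,"z":0,"ax":0,"ay":0,"az":0},{"x":0.002,"y":-0.013,"z":0,"ax":0,"ay":0,"az":0},{"x":0.002,"y":-0.013,"z":0,"ax":0,"ay":0,"az":0},{"x":0.002,"y":-0.013,"z":0,"ax":0,"ay":0,"az":0},{"x":0.002,"y":-0.013,"z":0,"ax":0,"ay":0,"az":0},{"x":0.002,"y":-0.013,"z":0,"ax":0,"ay":0,"az":0}]' 0
python3 - <<'E'
from h import *
st()
P=arm.camera_params("wrist");im=arm.get_image("wrist");cv2.imwrite("pics/w4.png",im[...,::-1])
import json;json.dump({k:np.array(v).tolist() for k,v in P.items()},open("w4.json","w"))
E
```

```text
clock: 10.65
position: [591.7, -115.6, 60.5]
ee_rot: [0.764, -0.646, -0.001, 0.0]
contact_force: [-0.2, -0.4, 0.3]
gripper_width: 42.8
grasp_force: 0.0
clk 10.65 pos [ 591.7 -115.6   60.5] jig [  8.1 -40. ] y-axis deg rel jig -179.3 zaxis [-0.001  0.    -1.   ] F [-0.2 -0.4  0.3] w 43
```

View pics/w4.png

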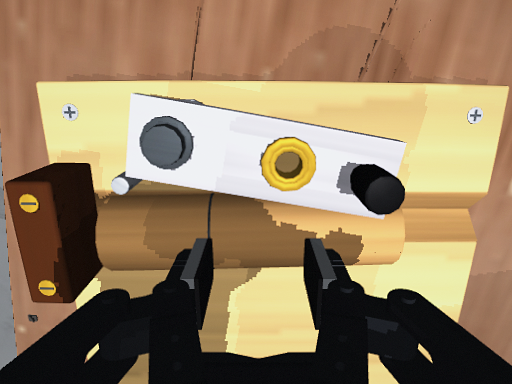

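The dowel dropped into the groove: force is zero, and it lies between the rows of the groove lips, from about (97,230) to (405,228). Next I lift, shut the fingers and go behind its near end.

```bash
python3 -m handwheel '[{"x":0,"y":0,"z":0.15,"ax":0,"ay":0,"az":0},{"x":0,"y":0,"z":0.15,"ax":0,"ay":0,"az":0},{"x":-0.1225,"y":-0.0255,"z":0,"ax":0,"ay":0,"az":0},{"x":-0.1225,"y":-0.0255,"z":0,"ax":0,"ay":0,"az":0},{"x":-0.1225,"y":-0.0255,"z":0,"ax":0,"ay":0,"az":0},{"x":-0.1225,"y":-0.0255,"z":0,"ax":0,"ay":0,"az":0},{"x":0,"y":0,"z":0,"ax":0,"ay":0,"az":0},{"x":0,"y":0,"z":0,"ax":0,"ay":0,"az":0}]' -1
python3 - <<'E'
from h import *
import json
np.set_printoptions(precision=1,suppress=True)
P={k:np.array(v) for k,v in json.load(open("w4.json")).items()}
print("dowel ends",wj([(98,230),(405,228)],37,P),"near end of groove",wj([(405,207),(475,240)],24,P), "board corner(-125,-120)",wj([(508,87),(37,83)],24,P))
st((-92,-45,40))
P=arm.camera_params("wrist");im=arm.get_image("wrist");cv2.imwrite("pics/w5.png",im[...,::-1])
json.dump({k:np.array(v).tolist() for k,v in P.items()},open("w5.json","w"))
E
```

```text
clock: 11.5
position: [493.8, -136.0, 121.2]
ee_rot: [0.764, -0.645, -0.0, 0.0]
contact_force: [-0.4, 0.1, 0.2]
gripper_width: 0.1
grasp_force: 0.0
dowel ends [[ 95.4 -39.4]
 [-71.8 -42.5]] near end of groove [[ -76.3  -49.9]
 [-122.6  -29.2]] board corner(-125,-120) [[-122.6 -117.5]
 [ 124.1 -116.2]]
clk 11.50 pos [ 493.8 -136.   121.2] jig [-91.8 -45. ] y-axis deg rel jig -179.3 zaxis [-0.  0. -1.] F [-0.4  0.1  0.2] w 0
 shift units [-0.  -0.  -0.4]
```

View pics/w5.png

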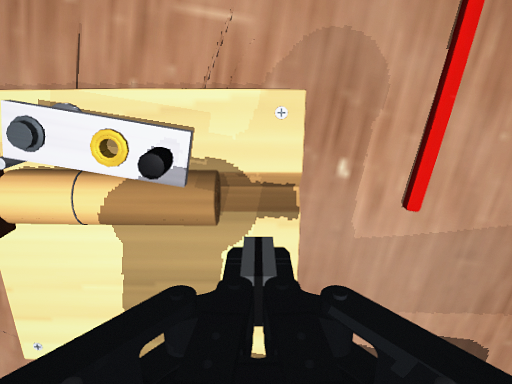

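The dowel is seated. Its near end is at (220,198), the groove's near end at (299,198), and the shut fingertips are at (258,240) behind it. I'll go down and push along +x.

```bash
python3 -m handwheel '[{"x":0,"y":0,"z":-0.1,"ax":0,"ay":0,"az":0},{"x":0,"y":0,"z":-0.1,"ax":0,"ay":0,"az":0},{"x":0,"y":0,"z":-0.1,"ax":0,"ay":0,"az":0},{"x":0,"y":0,"z":-0.1,"ax":0,"ay":0,"az":0},{"x":0,"y":0,"z":0,"ax":0,"ay":0,"az":0},{"x":0.0148,"y":0.0023,"z":0,"ax":0,"ay":0,"az":0},{"x":0.0148,"y":0.0023,"z":0,"ax":0,"ay":0,"az":0},{"x":0.0148,"y":0.0023,"z":0,"ax":0,"ay":0,"az":0}]' -1
python3 -c "
from h import *
st()"
python3 -m handwheel '[{"x":0.0148,"y":0.0023,"z":0,"ax":0,"ay":0,"az":0},{"x":0.0148,"y":0.0023,"z":0,"ax":0,"ay":0,"az":0},{"x":0.0148,"y":0.0023,"z":0,"ax":0,"ay":0,"az":0},{"x":0,"y":0,"z":0,"ax":0,"ay":0,"az":0},{"x":0,"y":0,"z":0,"ax":0,"ay":0,"az":0},{"x":0,"y":0,"z":0,"ax":0,"ay":0,"az":0},{"x":0,"y":0,"z":0,"ax":0,"ay":0,"az":0},{"x":0,"y":0,"z":0,"ax":0,"ay":0,"az":0}]' -1
python3 -c "
from h import *
st()"
```

```text
clock: 12.35
position: [504.4, -134.4, 42.4]
ee_rot: [0.764, -0.645, 0.001, -0.001]
contact_force: [0.5, -0.2, -0.5]
gripper_width: -0.3
grasp_force: 0.0
clk 12.35 pos [ 504.4 -134.4   42.4] jig [-81.1 -45.1] y-axis deg rel jig -179.3 zaxis [ 0.003 -0.    -1.   ] F [ 0.5 -0.2 -0.5] w -0
clock: 13.15
position: [511.9, -133.2, 41.3]
ee_rot: [0.764, -0.645, 0.0, -0.0]
contact_force: [0.4, -0.8, 0.6]
gripper_width: 0.5
grasp_force: 0.0
clk 13.15 pos [ 511.9 -133.2   41.3] jig [-73.5 -45. ] y-axis deg rel jig -179.3 zaxis [ 0.  0. -1.] F [ 0.4 -0.8  0.6] w 1
```

```bash
python3 -m handwheel '[{"x":0.0099,"y":0.00155,"z":0,"ax":0,"ay":0,"az":0},{"x":0.0099,"y":0.00155,"z":0,"ax":0,"ay":0,"az":0},{"x":0.0099,"y":0.00155,"z":0,"ax":0,"ay":0,"az":0},{"x":0.0099,"y":0.00155,"z":0,"ax":0,"ay":0,"az":0},{"x":0.005,"y":0.0008,"z":0,"ax":0,"ay":0,"az":0},{"x":0,"y":0,"z":0,"ax":0,"ay":0,"az":0},{"x":0,"y":0,"z":0,"ax":0,"ay":0,"az":0},{"x":0,"y":0,"z":0,"ax":0,"ay":0,"az":0}]' -1
python3 -c "
from h import *
st()"
python3 -m handwheel '[{"x":0.005,"y":0.0008,"z":0,"ax":0,"ay":0,"az":0},{"x":0.005,"y":0.0008,"z":0,"ax":0,"ay":0,"az":0},{"x":0.005,"y":0.0008,"z":0,"ax":0,"ay":0,"az":0},{"x":0.005,"y":0.0008,"z":0,"ax":0,"ay":0,"az":0},{"x":0,"y":0,"z":0,"ax":0,"ay":0,"az":0},{"x":0,"y":0,"z":0,"ax":0,"ay":0,"az":0},{"x":0,"y":0,"z":0,"ax":0,"ay":0,"az":0},{"x":0,"y":0,"z":0,"ax":0,"ay":0,"az":0}]' -1
python3 -c "
from h import *
st()"
```

```text
clock: 13.95
position: [521.1, -131.7, 41.4]
ee_rot: [0.764, -0.645, 0.0, -0.0]
contact_force: [-0.3, 0.4, -0.1]
gripper_width: -0.1
grasp_force: 0.0
clk 13.95 pos [ 521.1 -131.7   41.4] jig [-64.1 -45. ] y-axis deg rel jig -179.3 zaxis [ 0.001  0.    -1.   ] F [-0.3  0.4 -0.1] w -0
clock: 14.75
position: [522.2, -131.4, 40.8]
ee_rot: [0.764, -0.646, -0.002, 0.002]
contact_force: [-5.8, -0.8, 3.8]
gripper_width: -0.2
grasp_force: 2.9
clk 14.75 pos [ 522.2 -131.4   40.8] jig [-63.  -44.9] y-axis deg rel jig -179.3 zaxis [-0.006 -0.    -1.   ] F [-5.8 -0.8  3.8] w -0
```

Contact at 5.8 N, well over the groove friction, with the fingertip front at about -50. So the dowel is butted against the stop. I'll back off, rise, go to the outer right side of the knob, and work out the arc steps.

```bash
python3 -m handwheel '[{"x":-0.03,"y":-0.0047,"z":0,"ax":0,"ay":0,"az":0},{"x":-0.07,"y":-0.011,"z":0,"ax":0,"ay":0,"az":0},{"x":0,"y":0,"z":0.15,"ax":0,"ay":0,"az":-0.0275},{"x":0,"y":0,"z":0.2,"ax":0,"ay":0,"az":-0.0275},{"x":0,"y":-0.15,"z":0.1,"ax":0,"ay":0,"az":-0.0275},{"x":0.1,"y":-0.13,"z":0,"ax":0,"ay":0,"az":-0.0275},{"x":0.1,"y":0,"z":0,"ax":0,"ay":0,"az":0},{"x":0,"y":0,"z":0,"ax":0,"ay":0,"az":0}]' -1
python3 - <<'E'
from h import *
import json
np.set_printoptions(precision=4,suppress=True)
s=st((-40,-108,77));print(s['joints'])
P=arm.camera_params("wrist");im=arm.get_image("wrist");cv2.imwrite("pics/w6.png",im[...,::-1])
json.dump({k:np.array(v).tolist() for k,v in P.items()},open("w6.json","w"))
pv=np.array([45,-95.])
def C(a,g=0): 
    n=np.array([np.cos(a),np.sin(a)]);return pv+82*np.array([-np.sin(a),np.cos(a)])-n*(18.5+g)
th0=1.41
A=np.linspace(th0,0,25)
c=np.array([C(a) for a in A])@M.T+t
print("per row az",-(th0/24)/(np.pi/2)); print((np.diff(c,axis=0)/200).round(3).reshape(3,8,2).tolist())
print("C0",C(th0),"Cend",C(0))
E
```

```text
clock: 15.55
position: [547.8, -191.0, 131.7]
ee_rot: [-0.705, 0.709, -0.002, 0.001]
contact_force: [-0.5, 0.5, -0.5]
gripper_width: -0.2
grasp_force: 0.0
clk 15.55 pos [ 547.8 -191.   131.7] jig [ -47.  -107.7] y-axis deg rel jig 170.8 zaxis [ 0.005 -0.001 -1.   ] F [-0.5  0.5 -0.5] w -0
 shift units [ 0.035  0.004 -0.274]
[-0.0563  0.3965 -0.2447  0.0006 -0.9249  0.0503]
per row az -0.0374014116265954
[[[-0.005, 0.024], [-0.003, 0.024], [-0.002, 0.025], [-0.0, 0.025], [0.001, 0.025], [0.003, 0.025], [0.004, 0.024], [0.005, 0.024]], [[0.007, 0.024], [0.008, 0.023], [0.01, 0.023], [0.011, 0.022], [0.012, 0.021], [0.013, 0.021], [0.015, 0.02], [0.016, 0.019]], [[0.017, 0.018], [0.018, 0.017], [0.019, 0.016], [0.02, 0.015], [0.021, 0.014], [0.021, 0.012], [0.022, 0.011], [0.023, 0.01]]]
C0 [ -38.9041 -100.1328] Cend [ 26.5 -13. ]
```

View pics/w6.png

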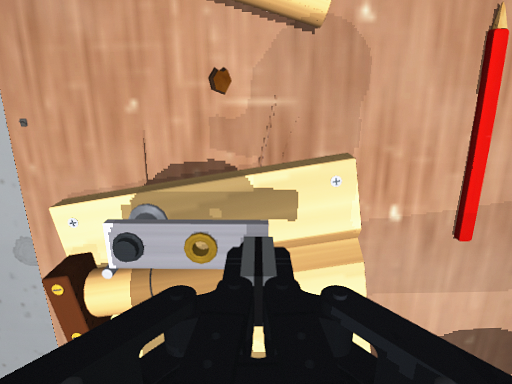

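The view shows the shut fingers over the outer side of the plate's end, hiding the knob. The plate runs from (107,222) to (268,268). The dowel's far end touches the end stop near (88,290). I'll descend beside the knob and then push through the arc, first closing the 8 mm gap.

```bash
python3 -m handwheel '[{"x":0.035,"y":0.004,"z":0,"ax":0,"ay":0,"az":0},{"x":0,"y":0,"z":-0.09,"ax":0,"ay":0,"az":0},{"x":0,"y":0,"z":-0.09,"ax":0,"ay":0,"az":0},{"x":0,"y":0,"z":-0.09,"ax":0,"ay":0,"az":0},{"x":0,"y":0,"z":0,"ax":0,"ay":0,"az":0},{"x":0,"y":0.02,"z":0,"ax":0,"ay":0,"az":0},{"x":0,"y":0.02,"z":0,"ax":0,"ay":0,"az":0},{"x":0,"y":0,"z":0,"ax":0,"ay":0,"az":0}]' -1
python3 -c "
from h import *
st((-38.9,-100,77))"
```

```text
clock: 16.4
position: [552.6, -180.9, 78.5]
ee_rot: [-0.706, 0.709, -0.001, 0.001]
contact_force: [0.0, -0.0, 0.3]
gripper_width: 0.1
grasp_force: 0.0
clk 16.40 pos [ 552.6 -180.9   78.5] jig [-40.7 -98.4] y-axis deg rel jig 170.9 zaxis [ 0.002 -0.    -1.   ] F [ 0.  -0.   0.3] w 0
 shift units [ 0.01  -0.006 -0.008]
```

```bash
python3 -m handwheel '[{"x":0.002,"y":0.022,"z":0,"ax":0,"ay":0,"az":-0.037},{"x":0,"y":0.024,"z":0,"ax":0,"ay":0,"az":-0.037},{"x":0,"y":0.024,"z":0,"ax":0,"ay":0,"az":-0.037},{"x":0.001,"y":0.025,"z":0,"ax":0,"ay":0,"az":-0.037},{"x":0.001,"y":0.025,"z":0,"ax":0,"ay":0,"az":-0.037},{"x":0.003,"y":0.025,"z":0,"ax":0,"ay":0,"az":-0.037},{"x":0.004,"y":0.024,"z":0,"ax":0,"ay":0,"az":-0.037},{"x":0.005,"y":0.024,"z":0,"ax":0,"ay":0,"az":-0.037}]' -1
python3 - <<'E'
from h import *
a=1.41*16/24;n=np.array([np.cos(a),np.sin(a)])
g=np.array([45,-95.])+82*np.array([-n[1],n[0]])-n*18.5;print(g)
st((g[0],g[1],78))
E
```

```text
clock: 17.2
position: [554.8, -142.7, 78.0]
ee_rot: [-0.522, 0.853, -0.0, -0.0]
contact_force: [-1.3, -0.8, 0.0]
gripper_width: -0.2
grasp_force: 0.5
[-32.1308427 -61.5772068]
clk 17.20 pos [ 554.8 -142.7   78. ] jig [-32.6 -61.1] y-axis deg rel jig 144.0 zaxis [ 0. -0. -1.] F [-1.3 -0.8  0. ] w -0
 shift units [ 0.003 -0.002 -0.   ]
```

On track, with about 1.5 N of contact at the knob. Continuing the arc.

```bash
python3 -m handwheel '[{"x":0.009,"y":0.023,"z":0,"ax":0,"ay":0,"az":-0.037},{"x":0.009,"y":0.023,"z":0,"ax":0,"ay":0,"az":-0.037},{"x":0.01,"y":0.023,"z":0,"ax":0,"ay":0,"az":-0.037},{"x":0.011,"y":0.022,"z":0,"ax":0,"ay":0,"az":-0.037},{"x":0.012,"y":0.021,"z":0,"ax":0,"ay":0,"az":-0.037},{"x":0.013,"y":0.021,"z":0,"ax":0,"ay":0,"az":-0.037},{"x":0.015,"y":0.02,"z":0,"ax":0,"ay":0,"az":-0.037},{"x":0.016,"y":0.019,"z":0,"ax":0,"ay":0,"az":-0.037}]' -1
python3 -m handwheel '[{"x":0.017,"y":0.018,"z":0,"ax":0,"ay":0,"az":-0.037},{"x":0.018,"y":0.017,"z":0,"ax":0,"ay":0,"az":-0.037},{"x":0.019,"y":0.016,"z":0,"ax":0,"ay":0,"az":-0.037},{"x":0.02,"y":0.015,"z":0,"ax":0,"ay":0,"az":-0.037},{"x":0.021,"y":0.014,"z":0,"ax":0,"ay":0,"az":-0.037},{"x":0.01,"y":0.006,"z":0,"ax":0,"ay":0,"az":-0.018},{"x":0,"y":0,"z":0,"ax":0,"ay":0,"az":0},{"x":0,"y":0,"z":0,"ax":0,"ay":0,"az":0}]' -1
python3 - <<'E'
from h import *
st((26.5,-13,78))
E
```

```text
clock: 18.0
position: [573.8, -108.2, 77.9]
ee_rot: [-0.311, 0.95, 0.0, -0.0]
contact_force: [-0.6, -1.0, 0.2]
gripper_width: -0.3
grasp_force: 0.5
clock: 18.8
position: [595.3, -91.2, 77.7]
ee_rot: [-0.158, 0.987, -0.0, 0.001]
contact_force: [-0.0, -0.1, -0.1]
gripper_width: 0.1
grasp_force: 0.0
clk 18.80 pos [595.3 -91.2  77.7] jig [ 15.4 -16.5] y-axis deg rel jig 99.3 zaxis [ 0.001  0.    -1.   ] F [-0.  -0.1 -0.1] w 0
 shift units [0.052 0.026 0.001]
```

```bash
python3 -m handwheel '[{"x":0.013,"y":0.0075,"z":0,"ax":0,"ay":0,"az":-0.025},{"x":0.013,"y":0.0065,"z":0,"ax":0,"ay":0,"az":-0.025},{"x":0.013,"y":0.006,"z":0,"ax":0,"ay":0,"az":-0.025},{"x":0.013,"y":0.006,"z":0,"ax":0,"ay":0,"az":-0.025},{"x":0,"y":0,"z":0,"ax":0,"ay":0,"az":0},{"x":0,"y":0,"z":0,"ax":0,"ay":0,"az":0},{"x":0,"y":0,"z":0,"ax":0,"ay":0,"az":0},{"x":0,"y":0,"z":0,"ax":0,"ay":0,"az":0}]' -1
python3 -c "
from h import *
st((26.5,-13,78))"
python3 -m handwheel '[{"x":0.005,"y":0.0008,"z":0,"ax":0,"ay":0,"az":0},{"x":0.005,"y":0.0008,"z":0,"ax":0,"ay":0,"az":0},{"x":0.005,"y":0.0008,"z":0,"ax":0,"ay":0,"az":0},{"x":0.005,"y":0.0008,"z":0,"ax":0,"ay":0,"az":0},{"x":0,"y":0,"z":0,"ax":0,"ay":0,"az":0},{"x":0,"y":0,"z":0,"ax":0,"ay":0,"az":0},{"x":0,"y":0,"z":0,"ax":0,"ay":0,"az":0},{"x":0,"y":0,"z":0,"ax":0,"ay":0,"az":0}]' -1
python3 -c "
from h import *
st((26.5,-13,78))"
```

```text
clock: 19.6
position: [605.4, -86.1, 77.4]
ee_rot: [-0.08, 0.997, -0.0, 0.0]
contact_force: [0.1, -0.7, -1.0]
gripper_width: -0.2
grasp_force: 0.0
clk 19.60 pos [605.4 -86.1  77.4] jig [ 26.2 -13. ] y-axis deg rel jig 90.3 zaxis [ 0.  0. -1.] F [ 0.1 -0.7 -1. ] w -0
 shift units [0.001 0.    0.003]
clock: 20.4
position: [606.4, -85.9, 77.1]
ee_rot: [-0.08, 0.997, 0.0, -0.003]
contact_force: [-7.2, -0.0, 5.0]
gripper_width: -0.3
grasp_force: 3.7
clk 20.40 pos [606.4 -85.9  77.1] jig [ 27.2 -12.9] y-axis deg rel jig 90.2 zaxis [-0.007 -0.001 -1.   ] F [-7.2 -0.   5. ] w -0
 shift units [-0.003 -0.001  0.004]
```

The force rose to 7 N at the expected closed position, so the plate is against its pin. I'll back off, rise clear and check.

```bash
python3 -m handwheel '[{"x":-0.04,"y":-0.006,"z":0,"ax":0,"ay":0,"az":0},{"x":-0.06,"y":-0.009,"z":0,"ax":0,"ay":0,"az":0},{"x":0,"y":0,"z":0.2,"ax":0,"ay":0,"az":0},{"x":0,"y":0,"z":0.24,"ax":0,"ay":0,"az":0},{"x":-0.15,"y":0,"z":0.18,"ax":0,"ay":0,"az":0},{"x":-0.24,"y":0,"z":0,"ax":0,"ay":0,"az":0},{"x":-0.24,"y":0,"z":0,"ax":0,"ay":0,"az":0},{"x":-0.2,"y":0,"z":0,"ax":0,"ay":0,"az":0}]' -1
python3 - <<'E'
from h import *
st()
a=arm.get_image("top")[...,::-1];b=arm.get_image("wrist")[...,::-1]
a=cv2.resize(a[105:265,120:330],(525,400),interpolation=cv2.INTER_CUBIC)
cv2.imwrite("pics/fin.png",np.hstack([a,cv2.resize(b,(275,400))]))
E
```

```text
clock: 21.2
position: [421.7, -88.4, 201.5]
ee_rot: [-0.08, 0.997, 0.0, 0.001]
contact_force: [0.3, 0.5, 0.8]
gripper_width: -0.0
grasp_force: 0.0
clk 21.20 pos [421.7 -88.4 201.5] jig [-155.7   13.2] y-axis deg rel jig 90.3 zaxis [ 0.003  0.001 -1.   ] F [0.3 0.5 0.8] w -0
```

View pics/fin.png

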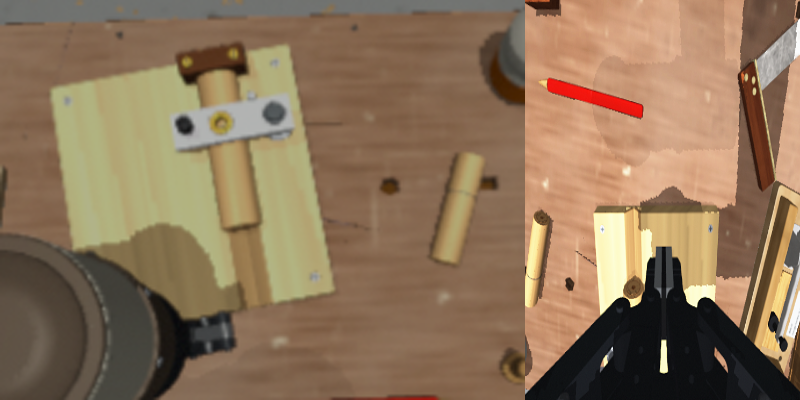

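The picture shows the dowel seated and running up to the stop at (215,75), with its near end at (240,227). The plate lies across it at (232,122), beside its pin at (252,95). The pencil and bench dog haven't moved. A quick numeric check, then I hand in.

Run:
```python
from h import *
f=lambda a:np.array([120,105])+(np.float64(a)+.5)*.4-.5
J=lambda a,z:((ray2("top",f([a]),z)[0,:2]-t)@M).round(1)
k,p=J((184,125),94),J((275,112),77);print("knob",k,"pivot",p,"angle",np.arctan2(-(k-p)[0],(k-p)[1]),"near end",J((240,226),40))
print(arm.job_done())
```

```text
knob [ 42.7 -13.7] pivot [ 44.2 -95.9] angle 0.018246150064589108 near end [-48.5 -43.6]
the job is handed in; nothing more can be done
None
```

I handed the job in at about 21 s: the dowel is in the groove against the end stop, the bush plate is closed against its pin, and the bench dog and pencil look unmoved in the final picture; the verdict has not come back.

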